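# Free the stuck tube block from the dry-block heater

### The arm

A 6-joint arm with a two-finger parallel gripper is mounted at the origin on the work surface. World frame = base frame: x ahead of the robot, y to its left, z up, the work surface at z = 0. Lengths are in m, angles in rad, forces in N, time in s.
With the tool pointing down it reaches from about 0.25 to 0.725 m from the base axis. Payload 4 kg.
Tool frame: the origin (TCP) lies midway between the tips of the shut fingers; the grasp point (between the pads) lies 19 mm behind it; x points along the fingers, y is the direction in which the jaws open and shut, and the axes are right-handed (so a half turn about x gives the same grasp; the last joint's range is limited). The gripper opens to 85 mm and grips with 20 to 120 N. Pads are 22 mm wide; open, the fingers measure 114 mm over their backs; the gripper's body (76 mm by 85 mm) begins 54 mm behind the grasp point. The pads swing forward as they close: fully open they stand 13 mm farther back than shut.
Start: joints at [-1.335, 0.241, 0.005, 1.335, 0, 1.571], TCP at [0.117, -0.486, 0.208] pointing down, gripper open.
Joint ranges: [-2.72, 2.72], [-1.05, 1.87], [-1.09, 1.28], [-1.99, 2.15], [-1.42, 1.44], [-3.14, 3.14]. Speed limits (rad/s): [2.79, 2.79, 3.14, 3.14, 3.14, 3.14].

### API

Orientations are given as a unit quaternion [x, y, z, w].
In Python, from workcell import * gives the robot as it stands.
- The arm moves only by the tool play_rows, never from a script. Its argument "plan" is a list of rows, each a list of 7 numbers: the shift along the tool's x, y, z in mm, then the turn, a rotation vector about the tool's x, y, z in rad, then the closure, from -1 (fully open) to 1 (shut). In form: [[x, y, z, rx, ry, rz, grip], ...]. A call has 1 to 20 rows; each row shifts and turns the commanded pose from where the row before left it, along the tool's axes as they then stand; what a row does not reach is not made up. A row lasts 1/12 s, in which the tool goes at most 41.7 mm and 7.16 degrees, less where a joint would pass 70% of its speed; a pose out of reach is approached as far as the arm can. A call with a gripper value outside its range is refused whole. The fingers move at their own pace and stop on an object; the grip force is fixed at half the most. Time passes only in rows, so rows that do not move let the fingers close. It gives the time, the measured TCP pose, the force and the opening at its end, in the units of the state.
- get_obs(): the state, without advancing time (a new reading comes with each control period).
- camera(name): name is "scene" or "top" or "wrist"; returns a dict with "frame" (400x640x3 uint8, red, green, blue), "depth" (400x640 float32, m along the optical axis (not along the pixel's ray), 0 where there is no reading), "fx", "fy", "cx", "cy" (pixels), "camera_from_world" (4x4, takes a point from world to camera coordinates). Camera axes: x right, y up, looking along -z (the intrinsics and any distortion apply to the point x, -y, -z); pixel columns grow to the right and rows downward; lengths in m; the calibration is good to about 2 mm. The wrist camera is an equidistant fisheye: a pixel r from the principal point sees the ray r / f radians off the axis. A picture is of the moment at which its call begins.
- job_done(): hands the job in, once; it reports no verdict.
Trained networks look in a picture, given as the dict that the camera call returned (one of the last four; its "shot" number tells which), for a name from the list of things; names that differ only in an ending like _2 or _b are one class to them, and where a whole thing is asked for, a point or a joint stands for the part that bears it (a point fixed in the world has none). Each returns a list of dicts, best first, with "confidence" (0 to 1); they miss things now and then, are a little off and sometimes report something else, mostly with a low value. They report only what shows in the picture. A call takes as long as a camera call. They do not tell look-alikes from the thing itself.
- search_frame(thing, picture): "centre" ([x, y, z] in m, in world coordinates, good to about 4 mm: the middle of the surface that is visible of it).
- pinpoint(thing, picture): "centre" ([x, y, z] in m, in world coordinates, good to about 4 mm: a listed point, or the origin of a listed thing).
The state is a dict: "clock": time; "joint_pos": joint angles; "joint_vel": joint speeds; "tau": joint torques, N m; "eef_pos": TCP position; "tool_rot": TCP orientation; "ft_force": force on the tool from outside, world axes, zero at the start; "ft_torque": the same for the moment, N m; "grip_width": finger opening in m.
Only numpy, scipy, OpenCV 4.12 (cv2) and the standard library are available. Lean on these libraries where they do the work, as an engineer would, in place of code of your own. Each camera call takes 0.05 s, during which the arm holds its last target. There are 200 camera calls.

### The job

Switch the heater off on its keypad by pressing the bar-shaped key, then the small round key, then the large round key, one at a time. Then grip the aluminium tube block by its lug and rock it side to side along its length, one end up out of its spring catch while the other end stays down, then back to level so that the second end comes out of its catch too; do not just yank it straight up. Finish while still holding the block level and still, just clear of its well (about 2 to 3 cm above the opening and straight over it), and leave the bottles and jars on the bench where they are.

Things in the scene. Friction and masses are not known exactly. Their poses are not given: they have to be found in the camera images.
- well (a point): Centre of the well's opening, in the plane of the heater's top face. The well is a rectangular pocket 47 mm (x) by 69 mm (y), 16 mm deep below this point. Axes are the heater's: y along the well's long side, z up. The block has about 2.5 mm of play towards each end in it and 1.5 mm to each side.
- catch_l_mid (a point): Centre of the steel catch housing at the +y end of the well: 30 mm (x) by 18 mm (y) by 22 mm tall, on the heater's top, 57 mm from the well's centre. From it a spring-loaded roller (10 mm diameter, axis along x, 12.8 mm above the heater's top) reaches over the block's end ridge and holds that end down with roughly 20 N.
- catch_r_mid (a point): Centre of the same catch housing at the -y end of the well. An end springs past its roller once lifted about 7 to 8 mm (tilt about 0.13 rad about the opposite lower edge); the roller then sits under the ridge and carries that end some 13 mm up.
- lug (a point): Centre of the lifting lug on top of the tube block: an upright plate 36 mm (x) by 14 mm (y) by 40 mm tall, from 20 mm below to 20 mm above this point, which lies 65 mm above the block's underside. Its 14 mm thickness lies along the block's long direction (y). Axes are the block's: y along its long side, z up. At the start the block and the heater have the same yaw.
- end_l (a point): Middle of the lower edge of the block's +y short end (32 mm from the block's centre along +y), on the underside. Seated it is on the well floor, 16 mm below the heater's top. To rock: lift one end at least 9 mm with the other still on the floor, then lift the other end until the block is level again at that height.
- end_r (a point): Middle of the lower edge of the block's -y short end (32 mm from the block's centre along its -y), on the underside. Seated it is 16 mm below the heater's top face.
- block_base (a point): Centre of the underside of the tube block, 65 mm below the lug's centre; axes are the block's.
- key_bar_top (a point): Centre of the top of the bar-shaped black key, 44 mm (x) by 16 mm (y), the middle key of the white keypad (90 x 180 mm in plan, 28 mm tall, fixed flat on the bench), standing 10 mm proud of the keypad. It is pressed straight down. The three keys stand in a row along this point's y, 55 mm apart.
- key_small_top (a point): Centre of the top of the small round black key, 16 mm in diameter, 10 mm proud, 55 mm from the bar key along the keypad's +y. Pressed straight down.
- key_large_top (a point): Centre of the top of the large round black key, 36 mm in diameter, 10 mm proud, 55 mm from the bar key along the keypad's -y. Pressed straight down.
- key_bar (a joint): Travel of the bar key, m: 0 up, 0.005 fully down (spring, 5 N fully down); it comes up when let go. Counts as pressed beyond 0.0035.
- key_small (a joint): Travel of the small round key, m: 0 up, 0.005 fully down (5 N); pressed beyond 0.0035.
- key_large (a joint): Travel of the large round key, m: 0 up, 0.005 fully down (5 N); pressed beyond 0.0035.
- jar: Bystander: white jar with a red cap, 84 mm diameter, 125 mm tall, origin at the centre of its underside.
- flask: Bystander: clear bottle with a blue cap, 80 mm diameter, 160 mm tall, origin at the centre of its underside.
- vial: Bystander: small white jar with a red cap, 38 mm diameter, 65 mm tall, origin at the centre of its underside.
- block: The aluminium tube block, loose in the well, 0.3 to 0.42 kg: 44 mm (x) by 64 mm (y) by 45 mm tall plus the lug, four tube holes in its top, which stands 29 mm above the heater while seated. A half-round ridge 3 mm proud runs across each short end, 22 mm above the underside, just under a catch roller. Origin at the centre of its underside.
- heater: The dry-block heater, a white housing 160 mm (x) by 200 mm (y), 70 mm tall, fixed to the bench; origin at the centre of its underside on the bench, the well's opening 70 mm above it.
There are look-alikes about, which are no part of the job. Several things look just like the part that bears key_bar_top: the one meant starts farthest to the robot's right.

How it is judged:
On the way, in this order (a step that is already met when the one before it is completed fails the run):
1. the bar key is pressed down alone, the block still seated (value of joint key_bar above 0.0035 m and value of joint each of key_small, key_large below 0.0015 m and z of each of end_l, end_r in the frame of well below -0.012 m), for 0.04 s.
2. then the small round key is pressed down alone, the block still seated (value of joint key_small above 0.0035 m and value of joint each of key_bar, key_large below 0.0015 m and z of each of end_l, end_r in the frame of well below -0.012 m), for 0.04 s.
3. then the large round key is pressed down alone, the block still seated (value of joint key_large above 0.0035 m and value of joint each of key_bar, key_small below 0.0015 m and z of each of end_l, end_r in the frame of well below -0.012 m), for 0.04 s.
4. the block is rocked: one end is up at least 8 mm while the other end is still within 3.5 mm of the well's floor (((z of end_l in the frame of well above -0.008 m and z of end_r in the frame of well below -0.0125 m and value of joint each of key_bar, key_small, key_large below 0.0015 m) or (z of end_r in the frame of well above -0.008 m and z of end_l in the frame of well below -0.0125 m and value of joint each of key_bar, key_small, key_large below 0.0015 m))), for 0.04 s.
5. it is rocked back to within 0.1 rad of level with both ends up at least 8 mm, neither yet more than 26 mm up (z of end_l in the frame of well between -0.008 and 0.01 m and z of end_r in the frame of well between -0.008 and 0.01 m and angle between block's own z axis and vertical below 0.1 rad), for 0.04 s.
At the end, for the whole second after the job is handed in: The fingers hold the block still (under 30 mm/s) and level within 0.17 rad, both lower end edges at least 8 mm and the underside's centre at most 55 mm above the heater's top, within 30 mm sideways of the well's centre, not touching the heater; all keys are up (z of each of end_l, end_r in the frame of well above 0.008 m and z of block_base in the frame of well below 0.055 m and horizontal distance between block_base and well below 0.03 m and angle between block's own z axis and vertical below 0.17 rad and contact force between block and the fingers above 2 N and contact force between block and heater below 0.2 N and linear speed of block below 0.03 m/s and value of joint each of key_bar, key_small, key_large below 0.0015 m); the arm keeps its last pose, push and grip.
It fails at once if two keys are down at the same time (value of joint each of key_bar, key_small above 0.0025 m or value of joint each of key_small, key_large above 0.0025 m or value of joint each of key_bar, key_large above 0.0025 m).
It fails at once if a bottle or jar on the bench is pushed more than 20 mm or tipped (distance of any of jar, flask, vial from where it was at the start of the episode above 0.02 m or angle between any of jar, flask, vial's own z axis and vertical above 0.35 rad).
It also fails if it takes over 64 s, if anything falls off the work surface, if the arm or the gripper's body presses on something with over 40 N, if the wrist force passes 120 N, or if a joint passes its speed limit or range.

## Working session

There is one attempt and no reset: what is moved stays moved. The work goes in short steps, Python scripts to look and compute and a tool call to move; the robot and the scene stay as the last step left them, time stands still between calls to the robot, and variables do not carry over. Pictures are saved under pics/ and viewed, about 8 in all and at most 12, crops included, and the job is handed in when it is done.

Besides the shell and the picture viewer there is one more tool, called after ">>>" in YAML: its name, and indented under it one key for each argument. play_rows: Moves the arm, as the interface text tells. Its arguments: {"type":"object","properties":{"plan":{"type":"array","items":{"type":"array","items":{"type":"number"}}}},"required":["plan"]}

```bash
mkdir -p pics; ls; cat > h.py <<'E'
from workcell import *
import numpy as np, cv2
from scipy.spatial.transform import Rotation as R
def save(c,n): cv2.imwrite('pics/'+n,c['frame'][:,:,::-1])
def px(c,p):
    T=np.array(c['camera_from_world']); q=T@np.r_[p,1]
    return (c['cx']+c['fx']*q[0]/-q[2], c['cy']-c['fy']*q[1]/-q[2])
def world(c,u,v,d=None):
    d=c['depth'][int(round(v)),int(round(u))] if d is None else d
    q=np.array([(u-c['cx'])/c['fx']*d,-(v-c['cy'])/c['fy']*d,-d,1])
    return (np.linalg.inv(np.array(c['camera_from_world']))@q)[:3]
E
python3 - <<'E'
from h import *
o=get_obs(); print({k:np.round(v,3) for k,v in o.items()})
s=camera('scene');t=camera('top')
save(s,'s0.png');save(t,'t0.png')
cv2.imwrite('pics/st.png',cv2.resize(np.vstack([s['frame'],t['frame']])[:,:,::-1],(480,600),interpolation=cv2.INTER_AREA))
for c,n in((t,'top'),(s,'scene')):
  for k in ['key_bar_top','key_small_top','key_large_top','lug','well','catch_l_mid','catch_r_mid','heater','jar','flask','vial']:
    print(n,k,[(np.round(x['centre'],3).tolist(),round(x['confidence'],2),np.round(px(c,x['centre'])).tolist()) for x in pinpoint(k,c)])
E
```

```text
pics
{'clock': np.float64(0.0), 'joint_pos': array([-1.335,  0.241,  0.004,  1.335,  0.   ,  1.571]), 'joint_vel': array([-0.001, -0.   , -0.001,  0.001,  0.   , -0.   ]), 'tau': array([ 1.0000e-03, -3.7232e+01,  2.5241e+01,  1.7000e-02,  0.0000e+00,
        0.0000e+00]), 'eef_pos': array([ 0.117, -0.486,  0.207]), 'tool_rot': array([-0.702, -0.084,  0.702, -0.082]), 'ft_force': array([-0.2  ,  0.245, -0.288]), 'ft_torque': array([-0.021,  0.005,  0.059]), 'grip_width': np.float64(0.085)}
top key_bar_top [([0.266, 0.244, 0.036], 0.66, [223.0, 309.0]), ([0.551, -0.153, 0.038], 0.48, [373.0, 206.0])]
top key_small_top [([0.555, -0.096, 0.034], 0.56, [352.0, 204.0]), ([0.337, -0.024, 0.037], 0.53, [325.0, 283.0]), ([0.286, 0.304, 0.038], 0.41, [201.0, 301.0])]
top key_large_top [([0.543, -0.206, 0.038], 0.68, [392.0, 209.0]), ([0.249, 0.195, 0.033], 0.45, [242.0, 316.0]), ([0.337, -0.141, 0.037], 0.42, [369.0, 284.0])]
top lug [([0.491, 0.157, 0.121], 0.59, [256.0, 219.0])]
top well [([0.498, 0.159, 0.068], 0.68, [258.0, 220.0]), ([0.49, 0.165, 0.054], 0.56, [257.0, 224.0]), ([0.489, 0.
[... 1032 characters left out ...]
 0.032], 0.54, [265.0, 190.0])]
scene lug [([0.495, 0.159, 0.119], 0.65, [382.0, 183.0]), ([0.495, 0.124, 0.055], 0.4, [367.0, 205.0])]
scene well [([0.492, 0.158, 0.067], 0.75, [380.0, 200.0])]
scene catch_l_mid [([0.488, 0.22, 0.083], 0.66, [403.0, 192.0])]
scene catch_r_mid [([0.487, 0.219, 0.08], 0.75, [402.0, 193.0]), ([0.501, 0.103, 0.086], 0.6, [360.0, 198.0]), ([0.494, 0.161, 0.117], 0.51, [382.0, 184.0])]
scene heater [([0.49, 0.16, 0.003], 0.65, [379.0, 219.0]), ([0.493, 0.191, 0.053], 0.21, [392.0, 204.0])]
scene jar [([0.63, 0.362, -0.002], 0.71, [474.0, 246.0])]
scene flask [([0.671, -0.418, 0.0], 0.79, [140.0, 295.0])]
scene vial [([0.751, 0.076, -0.004], 0.58, [372.0, 297.0])]
```

View pics/t0.png

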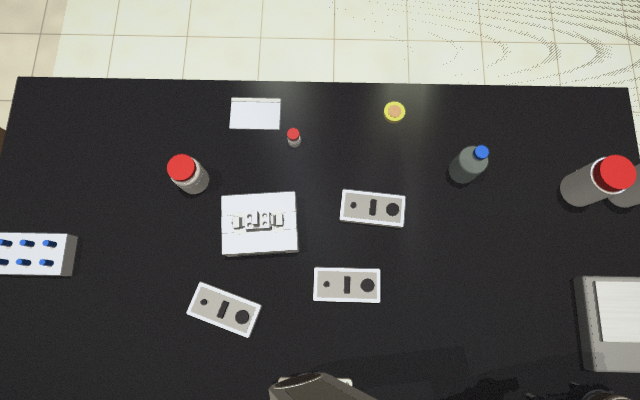

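View pics/s0.png

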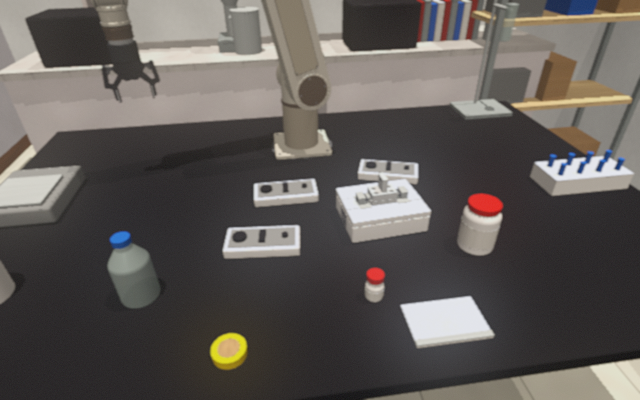

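```bash
cat >> h.py <<'E'
def to(p,yaw=None):
    """tool-frame shift (mm) from measured pose to p; turn to down-pointing with tool y at heading of y axis yawed"""
    o=get_obs(); M=R.from_quat(o['tool_rot']); e=np.array(o['eef_pos'])
    print('tool axes\n',M.as_matrix().round(3)); print('eef',e.round(4))
    print('shift mm',(M.inv().apply(np.array(p)-e)*1000).round(1))
    if yaw is not None:
        for s in (1,-1):
            y=s*np.array([-np.sin(yaw),np.cos(yaw),0]); x=np.array([0,0,-1.]); 
            G=np.c_[x,y,np.cross(x,y)]
            print('turn',(M.inv()*R.from_matrix(G)).as_rotvec().round(4))
E
python3 - <<'E'
from h import *
to([0.55,-0.152,0.12],0.09)
E
```

```text
tool axes
 [[-0.     0.234 -0.972]
 [ 0.    -0.972 -0.234]
 [-1.    -0.     0.   ]]
eef [ 0.1168 -0.4862  0.2075]
shift mm [  87.5 -223.7 -499.3]
turn [-2.9958 -0.      0.    ]
turn [0.1458 0.     0.    ]
```

>>> play_rows:
  plan:
    - [0,0,0,0.073,0,0,1]
    - [0,0,0,0.073,0,0,1]
    - [0,-16.3,-25.6,0,0,0,1]
    - [0,-16.3,-25.6,0,0,0,1]
    - [0,-16.3,-25.6,0,0,0,1]
    - [0,-16.3,-25.6,0,0,0,1]
    - [0,-16.3,-25.6,0,0,0,1]
    - [0,-16.3,-25.6,0,0,0,1]
    - [0,-16.3,-25.6,0,0,0,1]
    - [5,-16.3,-25.6,0,0,0,1]
    - [5,-16.3,-25.6,0,0,0,1]
    - [5,-16.3,-25.6,0,0,0,1]
    - [5,-16.3,-25.6,0,0,0,1]
    - [5,-16.3,-25.6,0,0,0,1]
    - [5,-16.3,-25.6,0,0,0,1]
    - [5,-16.3,-25.6,0,0,0,1]
    - [5,-16.3,-25.6,0,0,0,1]
    - [5,-16.3,-25.6,0,0,0,1]
    - [5,-16.3,-25.6,0,0,0,1]
    - [0,0,0,0,0,0,1]

```text
clock: 2.87
eef_pos: [0.5288, -0.1677, 0.1561]
tool_rot: [0.707, 0.034, -0.706, 0.033]
ft_force: [-0.3, -0.7, -1.2]
grip_width: -0.0002
```

```bash
python3 - <<'E'
from h import *
w=camera('wrist'); save(w,'w1.png')
print(get_obs()['grip_width'],get_obs()['ft_force'])
for k in ['key_bar_top','key_small_top','key_large_top']:
    print(k,[(np.round(x['centre'],4).tolist(),round(x['confidence'],2)) for x in pinpoint(k,w)])
to([0.55,-0.152,0.12],0.09)
E
```

```text
-0.00018333759819682925 [-1.19582605 -0.0874638   0.11309367]
key_bar_top [([0.5522, -0.1504, 0.039], 0.87), ([0.3355, -0.0816, 0.041], 0.64), ([0.266, 0.2495, 0.0376], 0.55)]
key_small_top [([0.5549, -0.0957, 0.0405], 0.78), ([0.2823, 0.302, 0.0372], 0.51), ([0.6247, 0.367, 0.0016], 0.32)]
key_large_top [([0.5405, -0.2055, 0.0413], 0.8), ([0.2425, 0.1973, 0.0386], 0.59), ([0.6693, -0.4172, 0.0055], 0.48), ([0.4934, 0.1617, 0.0696], 0.42)]
tool axes
 [[-0.001  0.089 -0.996]
 [-0.    -0.996 -0.089]
 [-1.     0.     0.001]]
eef [ 0.5248 -0.1715  0.1575]
shift mm [ 37.4 -17.2 -26.9]
turn [ 3.141e+00 -1.000e-04 -1.200e-03]
turn [-0.0006  0.0008 -0.    ]
```

View pics/w1.png

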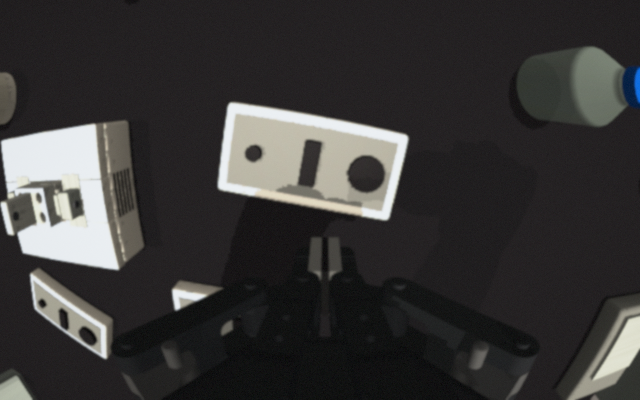

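>>> play_rows:
  plan:
    - [20,-3.5,-5.5,0,0,0,1]
    - [20,-3.5,-5.5,0,0,0,1]
    - [20,-3.5,-5.5,0,0,0,1]
    - [20,-3.5,-5.5,0,0,0,1]
    - [20,-3.5,-5.5,0,0,0,1]
    - [7,0,0,0,0,0,1]
    - [8,0,0,0,0,0,1]
    - [4,0,0,0,0,0,1]
    - [0,0,0,0,0,0,1]
    - [2,0,0,0,0,0,1]
    - [0,0,0,0,0,0,1]
    - [0,0,0,0,0,0,1]

```text
clock: 4.07
eef_pos: [0.5517, -0.1516, 0.0374]
tool_rot: [0.707, 0.031, -0.706, 0.032]
ft_force: [-0.5, -0.3, 0.5]
grip_width: 0.0001
```

>>> play_rows:
  plan:
    - [2,0,0,0,0,0,1]
    - [0,0,0,0,0,0,1]
    - [0,0,0,0,0,0,1]

```text
clock: 4.32
eef_pos: [0.5513, -0.1512, 0.0346]
tool_rot: [0.706, 0.032, -0.706, 0.032]
ft_force: [-0.6, -0.1, -0.1]
grip_width: -0.0
```

>>> play_rows:
  plan:
    - [1,0,0,0,0,0,1]
    - [0,0,0,0,0,0,1]
    - [0,0,0,0,0,0,1]

```text
clock: 4.57
eef_pos: [0.5512, -0.1512, 0.0334]
tool_rot: [-0.706, -0.032, 0.706, -0.032]
ft_force: [-0.2, -0.5, 0.8]
grip_width: 0.0002
```

>>> play_rows:
  plan:
    - [1.5,0,0,0,0,0,1]
    - [0,0,0,0,0,0,1]
    - [0,0,0,0,0,0,1]

```text
clock: 4.82
eef_pos: [0.5511, -0.1512, 0.0318]
tool_rot: [-0.706, -0.032, 0.706, -0.032]
ft_force: [0.0, 0.2, 1.0]
grip_width: -0.0002
```

>>> play_rows:
  plan:
    - [1.5,0,0,0,0,0,1]
    - [0,0,0,0,0,0,1]
    - [0,0,0,0,0,0,1]

```text
clock: 5.07
eef_pos: [0.5511, -0.1512, 0.0304]
tool_rot: [-0.706, -0.032, 0.707, -0.032]
ft_force: [0.2, -0.5, -0.0]
grip_width: 0.0
```

```bash
python3 - <<'E'
from h import *
w=camera('wrist'); s=camera('scene')
a=cv2.resize(w['frame'][80:320,220:440],(400,436)); 
b=cv2.resize(s['frame'][180:290,200:320],(400,367))
b=cv2.resize(s['frame'][180:290,200:320],(400,436))
cv2.imwrite('pics/p1.png',np.hstack([a,b])[:,:,::-1])
for i in range(4): print(get_obs()['ft_force'].round(2),get_obs()['eef_pos'].round(4)); camera('top')
E
```

```text
[ 0.46 -0.31 -0.07] [ 0.5512 -0.1513  0.0305]
[-0.22  0.4   1.35] [ 0.5512 -0.1513  0.0305]
[-0.14 -0.06 -0.2 ] [ 0.5512 -0.1513  0.0305]
[-0.19 -0.2   0.06] [ 0.5512 -0.1513  0.0305]
```

View pics/p1.png

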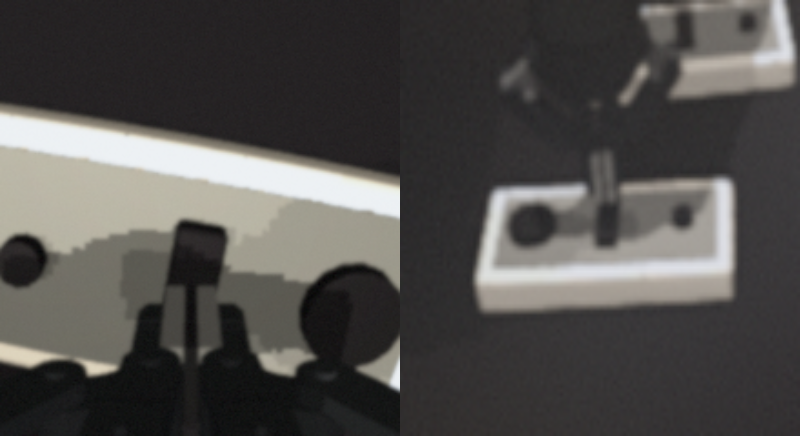

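```bash
cat >> h.py <<'E'
def fish(c,u,v):
    d=float(c['depth'][v,u]); a=(u-c['cx'])/c['fx']; b=(v-c['cy'])/c['fy']; r=np.hypot(a,b); k=np.tan(r)/r if r>0 else 1
    return (np.linalg.inv(np.array(c['camera_from_world']))@np.array([a*k*d,-b*k*d,-d,1]))[:3]
E
python3 - <<'E'
from h import *
w=camera('wrist')
for cu,cv_,n in [(200,262,'bar'),(205,255,'bar'),(100,230,'face'),(270,240,'face'),(350,310,'large'),(22,258,'small'),(22,265,'small'),(172,320,'fingerL'),(208,320,'fingerR'),(175,290,'tipL'),(205,290,'tipR')]:
    print(n,fish(w,round(220+cu*.55),round(80+cv_*.55)).round(4))
to([0.55,-0.152,0.12])
E
```

```text
bar [ 0.561  -0.1534  0.0392]
bar [ 0.5632 -0.1548  0.0383]
face [ 0.5653 -0.1214  0.0292]
face [ 0.5667 -0.175   0.0298]
large [ 0.5487 -0.2025  0.0392]
small [ 0.5567 -0.0984  0.0389]
small [ 0.5541 -0.0982  0.0383]
fingerL [ 0.5614 -0.1463  0.08  ]
fingerR [ 0.5623 -0.1543  0.0803]
tipL [ 0.5612 -0.1463  0.0626]
tipR [ 0.5621 -0.1543  0.0631]
tool axes
 [[ 0.     0.09  -0.996]
 [ 0.    -0.996 -0.09 ]
 [-1.    -0.    -0.   ]]
eef [ 0.5512 -0.1512  0.0305]
shift mm [-89.5   0.6   1.3]
```

```bash
python3 - <<'E'
from h import *
w=camera('wrist')
for u in (316,322,331):
  print(u)
  for v in range(200,262,3): print(v,fish(w,u,v).round(4),w['frame'][v,u])
print('cam',np.linalg.inv(np.array(w['camera_from_world'])).round(3))
E
```

```text
316
200 [ 0.5711 -0.1446  0.0293] [185 179 165]
203 [ 0.5694 -0.1448  0.0298] [154 151 139]
206 [ 0.57   -0.1449  0.0373] [89 88 81]
209 [ 0.5686 -0.1451  0.0382] [65 64 60]
212 [ 0.5667 -0.1452  0.0376] [47 46 42]
215 [ 0.5647 -0.1453  0.0368] [36 34 32]
218 [ 0.5638 -0.1455  0.0391] [27 28 26]
221 [ 0.5616 -0.1456  0.0379] [26 25 24]
224 [ 0.5602 -0.1458  0.0389] [19 17 17]
227 [ 0.5584 -0.1459  0.0387] [23 23 22]
230 [ 0.5566 -0.146   0.0386] [21 19 20]
233 [ 0.5543 -0.1462  0.0375] [20 22 19]
236 [ 0.5533 -0.1463  0.0394] [34 33 33]
239 [ 0.5613 -0.1463  0.0617] [72 69 65]
242 [ 0.5615 -0.1464  0.0657] [73 70 67]
245 [ 0.5606 -0.1465  0.0671] [73 72 67]
248 [ 0.5608 -0.1466  0.0708] [72 70 66]
251 [ 0.5611 -0.1466  0.0744] [73 70 66]
254 [ 0.5611 -0.1467  0.0774] [73 72 66]
257 [ 0.5608 -0.1468  0.0796] [73 71 68]
260 [ 0.5614 -0.1469  0.0836] [75 75 69]
322
200 [ 0.5713 -0.148   0.0292] [139 137 126]
203 [ 0.5709 -0.1481  0.0337] [25 23 23]
206 [ 0.5704 -0.1482  0.0374] [33 31 32]
209 [ 0.5692 -0.1483  0.0391] [46 43 44]
212 [ 0.5673 -0.1484  0.0384] [49 44 45]
215 [ 0.5655 -0.1
[... 935 characters left out ...]
1 [ 0.5627 -0.1538  0.0389] [26 23 26]
224 [ 0.561  -0.1539  0.0389] [26 26 26]
227 [ 0.5592 -0.1541  0.0389] [23 21 21]
230 [ 0.5575 -0.1543  0.0391] [23 23 24]
233 [ 0.5553 -0.1545  0.0381] [25 23 23]
236 [ 0.5534 -0.1547  0.0378] [36 36 33]
239 [ 0.5621 -0.1534  0.062 ] [72 70 67]
242 [ 0.5621 -0.1533  0.0656] [72 70 66]
245 [ 0.5618 -0.1533  0.0683] [74 71 67]
248 [ 0.562  -0.1532  0.072 ] [73 72 65]
251 [ 0.5614 -0.1532  0.0739] [74 72 67]
254 [ 0.5617 -0.1531  0.0775] [73 71 66]
257 [ 0.5619 -0.1531  0.0806] [74 71 68]
260 [ 0.5619 -0.153   0.0835] [71 69 64]
cam [[ 0.089  0.957  0.277  0.621]
 [-0.996  0.086  0.024 -0.145]
 [-0.001 -0.278  0.961  0.197]
 [ 0.     0.     0.     1.   ]]
```

>>> play_rows:
  plan:
    - [6,0,0,0,0,0,1]
    - [6,0,0,0,0,0,1]
    - [4,0,0,0,0,0,1]
    - [0,0,0,0,0,0,1]
    - [2,0,0,0,0,0,1]
    - [0,0,0,0,0,0,1]
    - [0,0,0,0,0,0,1]

```text
clock: 6.05
eef_pos: [0.5508, -0.1512, 0.0125]
tool_rot: [-0.706, -0.032, 0.707, -0.032]
ft_force: [-0.7, -0.5, 1.7]
grip_width: -0.0001
```

```bash
python3 - <<'E'
from h import *
w=camera('wrist')
for u in (316,331):
  print(u)
  for v in range(218,250,3): print(v,fish(w,u,v).round(4))
print(get_obs()['ft_force'],get_obs()['eef_pos'])
E
```

```text
316
218 [ 0.569  -0.1453  0.0367]
221 [ 0.5675 -0.1455  0.0369]
224 [ 0.5655 -0.1456  0.0357]
227 [ 0.5639 -0.1457  0.0357]
230 [ 0.5625 -0.1458  0.0363]
233 [ 0.5612 -0.146   0.0369]
236 [ 0.5593 -0.1461  0.0364]
239 [ 0.5608 -0.1462  0.0436]
242 [ 0.5604 -0.1463  0.046 ]
245 [ 0.5603 -0.1464  0.0493]
248 [ 0.5609 -0.1464  0.0537]
331
218 [ 0.5695 -0.1527  0.0363]
221 [ 0.5684 -0.1528  0.0376]
224 [ 0.5665 -0.153   0.0366]
227 [ 0.5648 -0.1531  0.0364]
230 [ 0.5637 -0.1532  0.0375]
233 [ 0.5621 -0.1534  0.0375]
236 [ 0.5602 -0.1536  0.0369]
239 [ 0.5616 -0.1533  0.0439]
242 [ 0.5615 -0.1532  0.0471]
245 [ 0.5612 -0.1532  0.0498]
248 [ 0.5616 -0.1531  0.0538]
[-1.21778118  0.62649215  2.64289182] [ 0.55083229 -0.15115814  0.01258084]
```

>>> play_rows:
  plan:
    - [2,0,0,0,0,0,1]
    - [0,0,0,0,0,0,1]
    - [0,0,0,0,0,0,1]

```text
clock: 6.35
eef_pos: [0.5512, -0.1512, 0.0107]
tool_rot: [0.706, 0.032, -0.706, 0.032]
ft_force: [-2.2, 0.1, 3.5]
grip_width: 0.0
```

```bash
python3 - <<'E'
from h import *
w=camera('wrist')
z=[fish(w,u,v)[2] for u in range(318,332,2) for v in range(220,234,2)]
print(np.median(z),np.std(z))
f=[]
for i in range(6): f.append(get_obs()['ft_force']); camera('top')
print(np.mean(f,0),get_obs()['eef_pos'])
E
```

```text
0.03492964793867534 0.0004555501849838406
[-2.29398846  0.41606688  3.74395993] [ 0.55116438 -0.15123794  0.01054609]
```

>>> play_rows:
  plan:
    - [1,0,0,0,0,0,1]
    - [0,0,0,0,0,0,1]
    - [0,0,0,0,0,0,1]

```text
clock: 6.95
eef_pos: [0.5512, -0.1512, 0.0095]
tool_rot: [-0.706, -0.032, 0.706, -0.032]
ft_force: [-2.6, -1.1, 3.9]
grip_width: 0.0
```

```bash
python3 - <<'E'
from h import *
f=[]
for i in range(5): f.append(get_obs()['ft_force']); camera('top')
print(np.mean(f,0),get_obs()['eef_pos'])
to([0.556,-0.0965,0.030])
E
```

```text
[-1.88541743  0.33255416  4.10956331] [ 0.55120886 -0.15127999  0.00954235]
tool axes
 [[-0.     0.09  -0.996]
 [ 0.    -0.996 -0.09 ]
 [-1.    -0.     0.   ]]
eef [ 0.5512 -0.1513  0.0095]
shift mm [-20.5 -54.1  -9.7]
```

>>> play_rows:
  plan:
    - [1,0,0,0,0,0,1]
    - [0,0,0,0,0,0,1]
    - [-10,0,0,0,0,0,1]
    - [-11.5,0,0,0,0,0,1]
    - [0,-18,-3.2,0,0,0,1]
    - [0,-18,-3.2,0,0,0,1]
    - [0,-18,-3.2,0,0,0,1]
    - [0,0,0,0,0,0,1]
    - [8,0,0,0,0,0,1]
    - [8,0,0,0,0,0,1]
    - [4.5,0,0,0,0,0,1]
    - [0,0,0,0,0,0,1]
    - [0,0,0,0,0,0,1]

```text
clock: 8.28
eef_pos: [0.5563, -0.0972, 0.0095]
tool_rot: [0.707, 0.032, -0.706, 0.031]
ft_force: [0.2, 1.7, 5.0]
grip_width: -0.0002
```

```bash
python3 - <<'E'
from h import *
f=[]
for i in range(5): f.append(get_obs()['ft_force']); c=camera('wrist')
print(np.mean(f,0),get_obs()['eef_pos'])
save(c,'w2.png')
E
```

```text
[0.15170695 1.09199693 4.68206754] [ 0.55631958 -0.09716245  0.00959122]
```

View pics/w2.png

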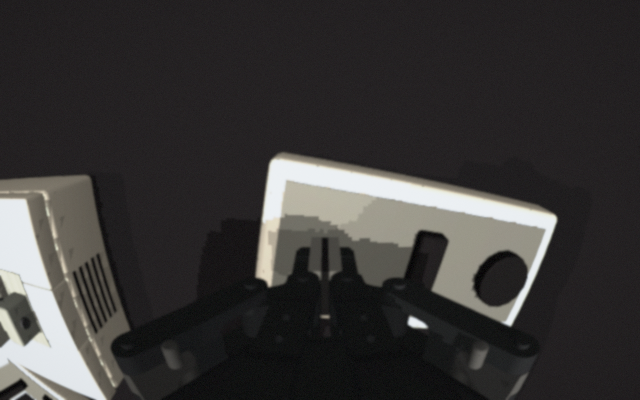

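>>> play_rows:
  plan:
    - [0.5,0,0,0,0,0,1]
    - [0,0,0,0,0,0,1]
    - [-10,0,0,0,0,0,1]
    - [-11,0,0,0,0,0,1]
    - [0,27,5.5,0,0,0,1]
    - [0,27,5.5,0,0,0,1]
    - [0,27,5.5,0,0,0,1]
    - [0,27,5.5,0,0,0,1]
    - [0,0,0,0,0,0,1]
    - [8,0,0,0,0,0,1]
    - [8,0,0,0,0,0,1]
    - [4.5,0,0,0,0,0,1]
    - [0,0,0,0,0,0,1]
    - [0.5,0,0,0,0,0,1]
    - [0,0,0,0,0,0,1]

```text
clock: 9.78
eef_pos: [0.5434, -0.2057, 0.0093]
tool_rot: [-0.706, -0.032, 0.707, -0.033]
ft_force: [-2.2, -2.0, 5.5]
grip_width: -0.0001
```

```bash
python3 - <<'E'
from h import *
f=[]
for i in range(5): f.append(get_obs()['ft_force']); c=camera('wrist')
print(np.mean(f,0),get_obs()['eef_pos'])
to([0.494,0.1595,0.20],0.09)
E
```

```text
[-2.07087184 -2.11487189  5.68867119] [ 0.5433842  -0.20570513  0.00928129]
tool axes
 [[-0.001  0.091 -0.996]
 [-0.002 -0.996 -0.091]
 [-1.     0.002  0.001]]
eef [ 0.5434 -0.2057  0.0093]
shift mm [-191.3 -367.9   16.2]
turn [-3.1404e+00  2.5000e-03  2.0000e-03]
turn [ 0.0012  0.0012 -0.0016]
```

>>> play_rows:
  plan:
    - [-10,0,0,0,0,0,1]
    - [-30,0,0,0,0,0,1]
    - [-35,0,0,0,0,0,-1]
    - [-35,0,0,0,0,0,-1]
    - [-35,0,0,0,0,0,-1]
    - [-35,0,0,0,0,0,-1]
    - [-20,-28,1.5,0,0,0,-1]
    - [0,-34,1.5,0,0,0,-1]
    - [0,-34,1.5,0,0,0,-1]
    - [0,-34,1.5,0,0,0,-1]
    - [0,-34,1.5,0,0,0,-1]
    - [0,-34,1.5,0,0,0,-1]
    - [0,-34,1.5,0,0,0,-1]
    - [0,-34,1.5,0,0,0,-1]
    - [0,-34,1.5,0,0,0,-1]
    - [0,-34,1.5,0,0,0,-1]
    - [0,-34,1.5,0,0,0,-1]
    - [0,0,0,0,0,0,-1]
    - [0,0,0,0,0,0,-1]

```text
clock: 11.62
eef_pos: [0.4988, 0.1022, 0.211]
tool_rot: [-0.703, -0.077, 0.706, -0.045]
ft_force: [0.4, -0.2, 0.0]
grip_width: 0.0856
```

```bash
python3 - <<'E'
from h import *
w=camera('wrist'); save(w,'w3.png')
for k in ['lug','well','catch_l_mid','catch_r_mid']:
    print(k,[(np.round(x['centre'],4).tolist(),round(x['confidence'],2)) for x in pinpoint(k,w)])
print(get_obs()['ft_force'],get_obs()['grip_width'])
to([0.4935,0.158,0.12],0.09)
E
```

```text
lug [([0.4945, 0.1604, 0.1198], 0.76)]
well []
catch_l_mid [([0.486, 0.2195, 0.083], 0.55)]
catch_r_mid [([0.4969, 0.1005, 0.0784], 0.93)]
[ 0.29520341  0.11148675 -0.15095852] 0.08529959241790945
tool axes
 [[-0.009  0.17  -0.985]
 [ 0.045 -0.984 -0.17 ]
 [-0.999 -0.046  0.001]]
eef [0.499  0.1012 0.2109]
shift mm [ 93.4 -52.7  -4.3]
turn [-3.0596 -0.0708  0.0039]
turn [0.0812 0.0025 0.0462]
```

View pics/w3.png

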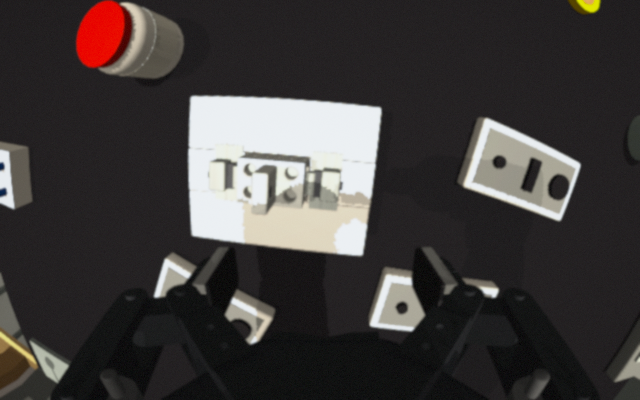

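```bash
python3 - <<'E'
from h import *
o=get_obs(); print(o['joint_pos'].round(3),o['joint_vel'].round(3),o['eef_pos'])
w=camera('wrist')
# lug axes from depth: top-face points
P=np.array([fish(w,u,v) for u in range(180,400,1) for v in range(90,260,1)])
t=P[(abs(P[:,2]-.139)<.004)&(np.hypot(P[:,0]-.494,P[:,1]-.159)<.04)]
print(len(t),t.mean(0),t.min(0),t.max(0))
if len(t)>20:
    r=cv2.minAreaRect((t[:,:2]*1000).astype(np.float32)); print(r)
# heater outline
h=P[abs(P[:,2]-.07)<.005]; h=h[np.hypot(h[:,0]-.494,h[:,1]-.159)<.16]
print('heater',len(h),cv2.minAreaRect((h[:,:2]*1000).astype(np.float32)),h[:,2].mean())
E
```

```text
[0.17  0.258 0.035 1.349 0.046 3.141] [ 0.002 -0.001 -0.     0.001  0.003  0.   ] [0.49903146 0.10117696 0.21091457]
739 [0.49396858 0.15899391 0.13919826] [0.47435557 0.15076922 0.13512992] [0.51150238 0.16787311 0.14163106]
((493.0133056640625, 159.29409790039062), (36.35955810546875, 14.41073226928711), 6.330399513244629)
heater 21305 ((492.62664794921875, 159.3861846923828), (161.14450073242188, 200.31979370117188), 4.819253921508789) 0.07061961259341834
```

>>> play_rows:
  plan:
    - [0,0,0,0,0,0.0462,-1]
    - [0,0,0,-0.1222,0,0,-1]
    - [0,0,0,-0.1222,0,0,-1]
    - [0,0,0,-0.1222,0,0,-1]
    - [0,0,0,-0.1222,0,0,-1]
    - [0,0,0,-0.1222,0,0,-1]
    - [0,0,0,-0.1222,0,0,-1]
    - [0,0,0,-0.1222,0,0,-1]
    - [0,0,0,-0.1222,0,0,-1]
    - [0,0,0,-0.1222,0,0,-1]
    - [0,0,0,-0.1222,0,0,-1]
    - [0,0,0,-0.1222,0,0,-1]
    - [0,0,0,-0.1222,0,0,-1]
    - [0,0,0,-0.1222,0,0,-1]
    - [0,0,0,-0.1222,0,0,-1]
    - [0,0,0,-0.1222,0,0,-1]
    - [0,0,0,-0.1222,0,0,-1]
    - [0,0,0,-0.1222,0,0,-1]
    - [0,0,0,-0.1222,0,0,-1]

```text
clock: 13.5
eef_pos: [0.5003, 0.0942, 0.211]
tool_rot: [0.262, 0.659, -0.258, 0.656]
ft_force: [0.7, -0.5, 0.5]
grip_width: 0.0854
```

>>> play_rows:
  plan:
    - [0,0,0,-0.1222,0,0,-1]
    - [0,0,0,-0.1222,0,0,-1]
    - [0,0,0,-0.1222,0,0,-1]
    - [0,0,0,-0.1222,0,0,-1]
    - [0,0,0,-0.1222,0,0,-1]
    - [0,0,0,-0.1222,0,0,-1]
    - [0,0,0,-0.1222,0,0,-1]
    - [0,0,0,0,0,0,-1]
    - [0,0,0,0,0,0,-1]

```text
clock: 14.25
eef_pos: [0.5003, 0.0943, 0.211]
tool_rot: [-0.031, 0.707, 0.035, 0.706]
ft_force: [0.2, 1.2, 0.1]
grip_width: 0.0856
```

```bash
python3 - <<'E'
from h import *
print(get_obs()['joint_pos'].round(3))
to([0.4935,0.159,0.17],0.085)
E
```

```text
[0.182 0.258 0.036 1.35  0.006 0.089]
tool axes
 [[-0.002 -0.093  0.996]
 [ 0.006  0.996  0.093]
 [-1.     0.006 -0.001]]
eef [0.5003 0.0943 0.211 ]
shift mm [41.4 64.8 -0.7]
turn [ 0.0085 -0.0012 -0.0063]
turn [-3.1331e+00  9.9000e-03 -1.8000e-03]
```

>>> play_rows:
  plan:
    - [0,0,0,0.0085,-0.0012,-0.0063,-1]
    - [0,20,0,0,0,0,-1]
    - [0,22,0,0,0,0,-1]
    - [0,23,0,0,0,0,-1]
    - [15,0,0,0,0,0,-1]
    - [20,0,0,0,0,0,-1]
    - [20,0,0,0,0,0,-1]
    - [20,0,0,0,0,0,-1]
    - [15,0,0,0,0,0,-1]
    - [11,0,0,0,0,0,-1]
    - [0,0,0,0,0,0,-1]
    - [0,0,0,0,0,0,-1]

```text
clock: 15.25
eef_pos: [0.494, 0.1593, 0.1096]
tool_rot: [-0.031, 0.707, 0.031, 0.706]
ft_force: [-0.4, 0.6, 0.7]
grip_width: 0.0854
```

```bash
python3 - <<'E'
from h import *
to([0.4935,0.159,0.08],0.085)
w=camera('wrist'); s=camera('scene')
a=cv2.resize(w['frame'][100:400,130:510],(500,395)); b=cv2.resize(s['frame'][130:260,330:440],(300,395))
cv2.imwrite('pics/g1.png',np.hstack([a,b])[:,:,::-1])
P=np.array([fish(w,u,v) for u in range(130,510) for v in range(100,400)])
t=P[(abs(P[:,2]-.139)<.003)&(np.hypot(P[:,0]-.494,P[:,1]-.159)<.03)]
print(len(t),t.mean(0),t.min(0),t.max(0))
E
```

```text
tool axes
 [[-0.001 -0.087  0.996]
 [-0.001  0.996  0.087]
 [-1.    -0.    -0.001]]
eef [0.494  0.1593 0.1096]
shift mm [29.6 -0.3 -0.5]
turn [ 0.0025 -0.0014  0.0004]
turn [-3.1391e+00 -7.0000e-04 -2.2000e-03]
1821 [0.49093604 0.15938766 0.13924855] [0.47399415 0.151614   0.13601351] [0.51058897 0.16782582 0.1412106 ]
```

View pics/g1.png

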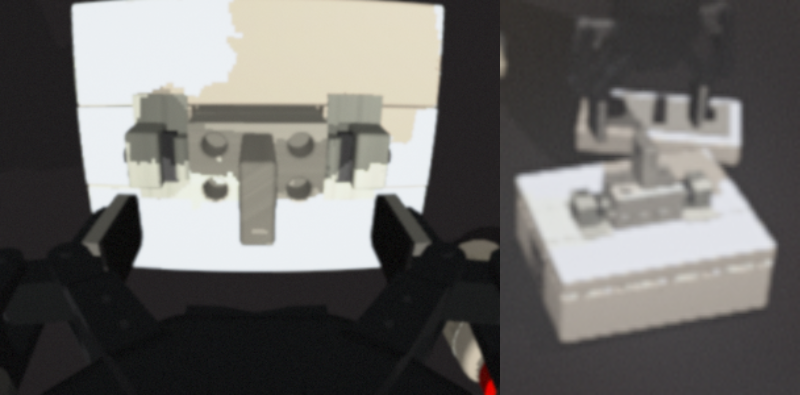

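>>> play_rows:
  plan:
    - [10,0,0,0,0,0,-1]
    - [10,0,0,0,0,0,-1]
    - [8,0,0,0,0,0,-1]
    - [0,0,0,0,0,0,-1]
    - [0,0,0,0,0,0,-0.5]
    - [0,0,0,0,0,0,0]
    - [0,0,0,0,0,0,0.3]

```text
clock: 15.93
eef_pos: [0.4948, 0.1596, 0.0823]
tool_rot: [-0.031, 0.706, 0.032, 0.707]
ft_force: [-1.3, 0.0, 0.4]
grip_width: 0.0517
```

```bash
python3 - <<'E'
from h import *
w=camera('wrist'); s=camera('scene')
o=get_obs(); print(o['grip_width'],o['ft_force'],o['eef_pos'])
a=cv2.resize(w['frame'][100:400,130:510],(500,395)); b=cv2.resize(s['frame'][130:260,330:440],(300,395))
cv2.imwrite('pics/g2.png',np.hstack([a,b])[:,:,::-1])
P=np.array([fish(w,u,v) for u in range(130,510) for v in range(100,400)])
for lo,hi in ((.12,.18),(.19,.13+.1)):
  m=(P[:,1]>.10)&(P[:,1]<.22)&(P[:,2]>.1)&(np.abs(P[:,0]-.49)<.02)
for a_,b_ in ((.11,.15),(.168,.21)):
  q=P[(P[:,1]>a_)&(P[:,1]<b_)&(P[:,2]>.102)&(abs(P[:,0]-.485)<.015)]
  print(len(q),np.percentile(q,[1,50,99],axis=0).round(4) if len(q) else '')
E
```

```text
0.03609720185376118 [-1.13734714  0.39345077  0.6942879 ] [0.49480147 0.15960065 0.08239183]
11521 [[0.4748 0.1103 0.1176]
 [0.4846 0.1332 0.1894]
 [0.4991 0.1496 0.211 ]]
13232 [[0.4725 0.1683 0.1174]
 [0.4801 0.186  0.1841]
 [0.4988 0.2099 0.2108]]
```

View pics/g2.png

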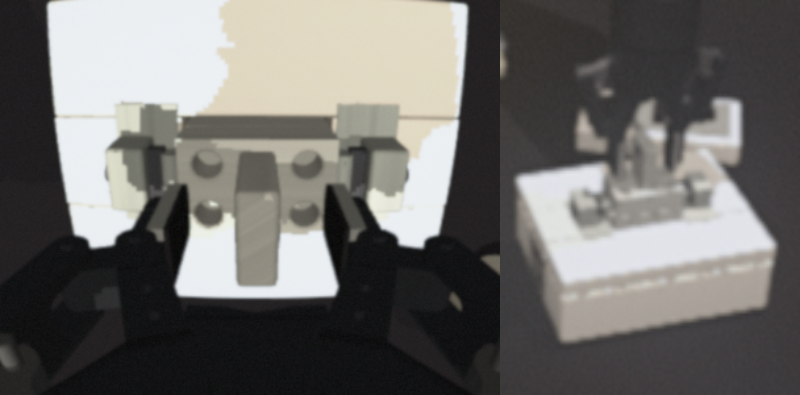

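>>> play_rows:
  plan:
    - [3,0,0,0,0,0,0.3]
    - [0,0,0,0,0,0,0.6]
    - [0,0,0,0,0,0,0.8]
    - [0,0,0,0,0,0,1]
    - [0,0,0,0,0,0,1]
    - [0,0,0,0,0,0,1]
    - [0,0,0,0,0,0,1]

```text
clock: 16.62
eef_pos: [0.4943, 0.1596, 0.0789]
tool_rot: [-0.031, 0.707, 0.032, 0.706]
ft_force: [-0.1, 1.0, -1.5]
grip_width: 0.0133
```

```bash
python3 - <<'E'
from h import *
f=[]
for i in range(4): w=camera('wrist'); f.append(np.r_[get_obs()['ft_force'],get_obs()['ft_torque']])
o=get_obs(); print(o['grip_width'],np.mean(f,0).round(2),o['eef_pos'])
to([0.494,0.1595,0.08],0.085)
P=np.array([fish(w,u,v) for u in range(130,510) for v in range(100,400)])
for a_,b_ in ((.11,.150),(.168,.21)):
  q=P[(P[:,1]>a_)&(P[:,1]<b_)&(P[:,2]>.102)&(abs(P[:,0]-.485)<.015)]
  print(len(q),np.percentile(q,[1,50,99],axis=0).round(4) if len(q) else '')
E
```

```text
0.013404613545429472 [-0.18  1.51 -1.74  0.25  0.07 -0.01] [0.49428277 0.15957099 0.0788729 ]
tool axes
 [[-0.    -0.089  0.996]
 [ 0.     0.996  0.089]
 [-1.     0.    -0.   ]]
eef [0.4943 0.1596 0.0789]
shift mm [-1.1 -0.  -0.3]
turn [ 0.004  -0.0002 -0.0003]
turn [-3.1376e+00  5.0000e-04 -4.0000e-04]
14833 [[0.4745 0.1105 0.1162]
 [0.4849 0.1328 0.1832]
 [0.4987 0.1498 0.2075]]
15649 [[0.4722 0.1682 0.1177]
 [0.4801 0.1898 0.1808]
 [0.4989 0.2091 0.2073]]
```

>>> play_rows:
  plan:
    - [-0.95,-0.55,0,0,0,0.03,1]
    - [-0.95,-0.55,0,0,0,0.03,1]
    - [-0.95,-0.55,0,0,0,0.03,1]
    - [0,0,0,0,0,0,1]
    - [0,0,0,0,0,0,1]

```text
clock: 17.23
eef_pos: [0.4945, 0.1576, 0.0816]
tool_rot: [0.001, 0.707, 0.063, 0.704]
ft_force: [0.3, 0.9, -2.5]
grip_width: 0.0133
```

```bash
cat >> h.py <<'E'
def status():
    f=[];c=None
    for i in range(3): c=camera('wrist'); o=get_obs(); f.append(np.r_[o['ft_force'],o['ft_torque']])
    M=R.from_quat(o['tool_rot']).as_matrix()
    print('t',o['clock'],'w',o['grip_width'].round(4),'F',np.mean(f,0).round(2),'eef',o['eef_pos'].round(4),'tilt(z)',np.arctan2(M[:,1][2],-M[2,0]).round(4),'j',o['joint_pos'].round(2))
    # block tilt in the tool frame: fit plane to block top (dark grey metal between catches)
    return c,M
E
python3 - <<'E'
from h import *
status()
E
```

```text
Traceback (most recent call last):
  File "h.py", line 29, in status
    print('t',o['clock'],'w',o['grip_width'].round(4),'F',np.mean(f,0).round(2),'eef',o['eef_pos'].round(4),'tilt(z)',np.arctan2(M[:,1][2],-M[2,0]).round(4),'j',o['joint_pos'].round(2))
                             ^^^^^^^^^^^^^^^^^^^^^
AttributeError: 'float' object has no attribute 'round'
```

```bash
sed -i "s/o\['grip_width'\].round(4)/round(float(o['grip_width']),4)/" h.py
python3 - <<'E'
from h import *
w,M=status(); s=camera('scene')
a=cv2.resize(w['frame'][100:300,200:440],(480,400)); b=cv2.resize(s['frame'][150:230,345:420],(320,400))
cv2.imwrite('pics/g3.png',np.hstack([a,b])[:,:,::-1])
E
```

```text
t 17.5333 w 0.0132 F [ 0.34  1.12 -4.04  0.04 -0.04  0.03] eef [0.4944 0.1578 0.0816] tilt(z) 0.0893 j [ 0.25  0.36 -0.18  1.02  0.09  0.16]
```

View pics/g3.png

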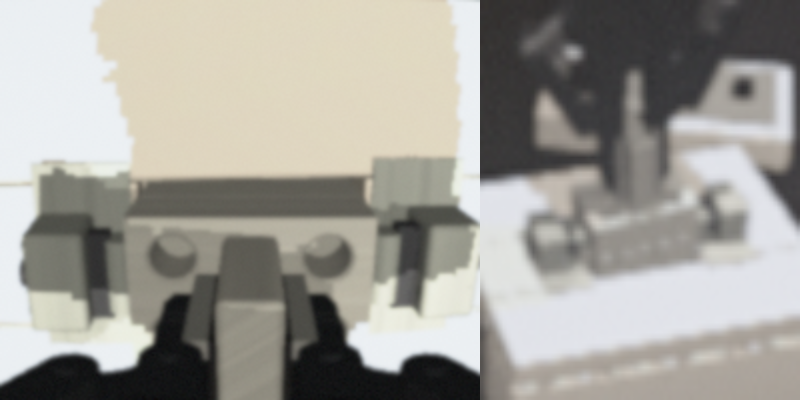

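```bash
cat >> h.py <<'E'
def blocktilt(w,rows=(221,240),lc=(268,308),rc=(354,384),show=True):
    """median z and y of left / right block-top patches, full-frame pixels"""
    out=[]
    for c in (lc,rc):
        q=np.array([fish(w,u,v) for u in range(*c) for v in range(*rows)]); out.append(np.median(q,0))
    l,r=out; print('L',l.round(4),'R',r.round(4),'tilt',np.arctan2(l[2]-r[2],np.hypot(*(l-r)[:2])).round(4))
E
python3 - <<'E'
from h import *
w=camera('wrist')
blocktilt(w,(209,215),(268,300),(345,384))
blocktilt(w,(238,250),(266,290),(364,384))
for v in (212,245): 
  for u in list(range(256,400,8)): print(v,u,fish(w,u,v).round(4))
E
```

```text
L [0.4744 0.1335 0.1003] R [0.4709 0.1736 0.1039] tilt -0.0908
L [0.492  0.1314 0.0998] R [0.4879 0.1809 0.1045] tilt -0.0942
212 256 [0.4855 0.1164 0.0714]
212 264 [0.4759 0.1236 0.0986]
212 272 [0.475  0.1278 0.1005]
212 280 [0.4748 0.1318 0.1003]
212 288 [0.4746 0.1358 0.1002]
212 296 [0.4737 0.1398 0.1021]
212 304 [0.4741 0.1438 0.1001]
212 312 [0.4732 0.1477 0.1023]
212 320 [0.4727 0.1516 0.103 ]
212 328 [0.4722 0.1555 0.1038]
212 336 [0.4721 0.1595 0.1035]
212 344 [0.4718 0.1635 0.1035]
212 352 [0.4712 0.1673 0.1047]
212 360 [0.4713 0.1715 0.1039]
212 368 [0.4709 0.1755 0.1044]
212 376 [0.4708 0.1798 0.104 ]
212 384 [0.4707 0.1841 0.1037]
212 392 [0.4785 0.1976 0.0782]
245 256 [0.4992 0.1186 0.0887]
245 264 [0.499  0.1232 0.0886]
245 272 [0.493  0.1284 0.1009]
245 280 [0.4927 0.1325 0.1009]
245 288 [0.4925 0.1367 0.1008]
245 296 [0.4838 0.1403 0.1192]
245 304 [0.4838 0.144  0.1188]
245 312 [0.476  0.1462 0.1356]
245 320 [0.4759 0.1494 0.1353]
245 328 [0.4753 0.1524 0.1364]
245 336 [0.475  0.1556 0.1369]
245 344 [0.4818 0.1619 0.1213]
245 352 [0.4819 0.1657 0.1208]
245 360 [0.4889 0.1736 0.1047]
245 368 [0.4888 0.1779 0.1047]
245 376 [0.4886 0.1822 0.1047]
245 384 [0.4885 0.1866 0.1048]
245 392 [0.4955 0.1972 0.0887]
```

>>> play_rows:
  plan:
    - [-0.95,-0.55,0,0,0,0.03,1]
    - [-0.95,-0.55,0,0,0,0.03,1]
    - [-0.95,-0.6,0,0,0,0.03,1]
    - [-0.65,-0.4,0,0,0,0.02,1]
    - [0,0,0,0,0,0,1]
    - [0,0,0,0,0,0,1]

```text
clock: 18.13
eef_pos: [0.4945, 0.1579, 0.0858]
tool_rot: [0.041, 0.706, 0.104, 0.699]
ft_force: [-2.3, 7.9, -0.7]
grip_width: 0.0132
```

```bash
python3 - <<'E'
from h import *
w,M=status()
blocktilt(w,(209,215),(272,300),(345,382))
for v in (212,245): 
  for u in (268,280,290,370,380): print(v,u,fish(w,u,v).round(4))
E
```

```text
t 18.2833 w 0.0134 F [-1.65  7.95 -0.87  1.45  0.34 -0.07] eef [0.4945 0.1579 0.0858] tilt(z) 0.2056 j [ 0.18  0.35 -0.2   1.    0.2   0.09]
L [0.4747 0.1324 0.1021] R [0.4712 0.1705 0.11  ] tilt -0.2024
212 268 [0.4758 0.124  0.0998]
212 280 [0.475  0.1299 0.1018]
212 290 [0.4749 0.135  0.1017]
212 370 [0.4711 0.1739 0.1108]
212 380 [0.471  0.1793 0.111 ]
245 268 [0.4937 0.1244 0.1008]
245 280 [0.4935 0.1307 0.1008]
245 290 [0.4928 0.1358 0.1023]
245 370 [0.489  0.1763 0.1113]
245 380 [0.4891 0.182  0.1114]
```

>>> play_rows:
  plan:
    - [-0.95,0.7,0,0,0,-0.03,1]
    - [-0.95,0.7,0,0,0,-0.03,1]
    - [-0.95,0.7,0,0,0,-0.03,1]
    - [-0.95,0.7,0,0,0,-0.03,1]
    - [-0.95,0.7,0,0,0,-0.03,1]
    - [-0.95,0.7,0,0,0,-0.03,1]
    - [-0.85,0.6,0,0,0,-0.026,1]
    - [0,0,0,0,0,0,1]
    - [0,0,0,0,0,0,1]
    - [0,0,0,0,0,0,1]

```text
clock: 19.12
eef_pos: [0.4945, 0.1595, 0.0922]
tool_rot: [-0.033, 0.706, 0.03, 0.707]
ft_force: [0.1, 1.2, -0.7]
grip_width: 0.0134
```

```bash
python3 - <<'E'
from h import *
w,M=status()
blocktilt(w,(209,215),(272,300),(345,382))
for v in (212,245): 
  for u in (262,268,280,370,380,388): print(v,u,fish(w,u,v).round(4))
to([0.493,0.159,0.12],.085)
E
```

```text
t 19.2667 w 0.013 F [-0.51  2.27 -0.8   0.52  0.15 -0.03] eef [0.4945 0.1595 0.0921] tilt(z) -0.0043 j [ 0.31  0.36 -0.14  1.07 -0.    0.23]
L [0.4744 0.1382 0.1128] R [0.4708 0.1767 0.1128] tilt 0.0006
212 262 [0.4756 0.1261 0.1131]
212 268 [0.4753 0.1292 0.1131]
212 280 [0.475  0.1352 0.1123]
212 370 [0.4708 0.1802 0.1128]
212 380 [0.4705 0.1854 0.1126]
212 388 [0.4786 0.1961 0.0859]
245 262 [0.5059 0.1218 0.0883]
245 268 [0.4938 0.1296 0.1127]
245 280 [0.4932 0.1359 0.1125]
245 370 [0.4893 0.183  0.1118]
245 380 [0.4887 0.1882 0.1124]
245 388 [0.4991 0.1989 0.0882]
tool axes
 [[ 0.001 -0.088  0.996]
 [-0.004  0.996  0.088]
 [-1.    -0.004  0.   ]]
eef [0.4945 0.1595 0.0921]
shift mm [-27.9  -0.5  -1.6]
turn [0.0034 0.0003 0.0043]
turn [-3.1382e+00 -6.7000e-03  4.0000e-04]
```

>>> play_rows:
  plan:
    - [-3,0,0,0,0,0.0043,1]
    - [-4,0,0,0,0,0,1]
    - [-4,0,0,0,0,0,1]
    - [-4,0,0,0,0,0,1]
    - [-4,0,0,0,0,0,1]
    - [-4,0,0,0,0,0,1]
    - [-4,0,0,0,0,0,1]
    - [-2,0,0,0,0,0,1]
    - [0,0,0,0,0,0,1]
    - [0,0,0,0,0,0,1]
    - [0,0,0,0,0,0,1]

```text
clock: 20.18
eef_pos: [0.4943, 0.1592, 0.1208]
tool_rot: [-0.032, 0.706, 0.031, 0.706]
ft_force: [-0.4, -0.6, -3.4]
grip_width: 0.0131
```

```bash
python3 - <<'E'
from h import *
w,M=status(); s=camera('scene')
blocktilt(w,(209,215),(272,300),(345,378))
for v in (212,245): 
  for u in (262,268,280,370,380): print(v,u,fish(w,u,v).round(4))
a=cv2.resize(w['frame'][100:300,200:440],(480,400)); b=cv2.resize(s['frame'][130:240,340:425],(320,400))
cv2.imwrite('pics/g4.png',np.hstack([a,b])[:,:,::-1])
E
```

```text
t 20.3333 w 0.0134 F [ 0.03  0.33 -3.61 -0.   -0.03 -0.01] eef [0.4942 0.1592 0.1207] tilt(z) -0.0018 j [ 0.31  0.33 -0.1   1.14 -0.    0.22]
L [0.474  0.1376 0.1413] R [0.4706 0.1751 0.1414] tilt -0.0022
212 262 [0.4755 0.1256 0.1409]
212 268 [0.4752 0.1287 0.1409]
212 280 [0.4742 0.135  0.1421]
212 370 [0.4704 0.1798 0.1417]
212 380 [0.47   0.185  0.1415]
245 262 [0.5279 0.1129 0.0701]
245 268 [0.4934 0.1293 0.1414]
245 280 [0.4925 0.1357 0.1418]
245 370 [0.4886 0.1825 0.1412]
245 380 [0.488  0.1876 0.1418]
```

View pics/g4.png

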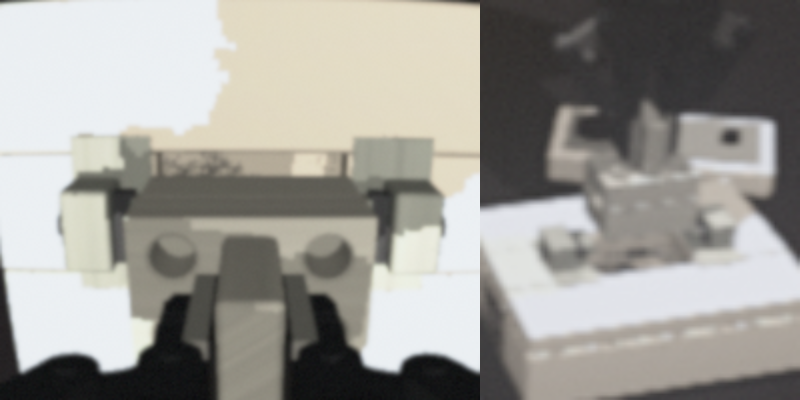

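The block hangs level and clear over the well. Its top is at z ≈ 0.141, so the underside is about 26 mm above the heater. The force reading of −3.6 N is just the block's weight. Handing in.

```bash
python3 -c "
from h import *
print(job_done()); print(get_obs()['clock'],get_obs()['eef_pos'])"
```

```text
the job is handed in; nothing more can be done
None
the job is handed in; nothing more can be done
```

The heater keys were pressed in order and the block was rocked out of both catches. I handed the job in at about 20 s, with the block held level over the well. No verdict is reported, so this rests on my own checks.

- **Keys:** On the rightmost keypad I pressed bar, then small round, then large round, one at a time. The contact force was about 4–4.7 N on the bar, 4.7 N on the small key and 5.7 N on the large key, where 5 N is fully down. For the bar, the depth image showed 3.8 mm of travel at 3.7 N, and I then pressed 2 mm further. I did not look at the keypad again after releasing the keys.
- **Rocking:** The +y end came up about 14 mm at 0.20 rad while the −y end stayed about 1 mm off the well floor. The block then rocked back to level (0.00 rad), with both ends about 13 mm up.
- **Final hold:** The underside is about 26 mm above the heater and within a few mm of straight over the well, with tilt about 0.002 rad. The wrist force of −3.6 N matches the block's weight alone, so it is not touching the heater. I did not approach the bottles or jars, and did not recheck their positions at the end.

**Problems on the way:**
- The shut fingertips turned out to be about 24 mm behind the reported TCP, so I found the keys by touch and depth, and set the grasp height from depth.
- On the way to the lug the last joint hit its range limit, which left the tool short and tilted. I turned it half a revolution and carried on.

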